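# Open the dial padlock and present it at the reagent box

## Task

The padlock for the reagent box lies dial up in its blue holder: turn its clicking dial notch by notch until the red mark stands at the white index mark beside the shackle, then pull the shackle straight out until the lock is open. Lift the open lock out of the holder and hold it up with the bow of its shackle straight above the hasp on the box lid, the whole lock free in the air, a few centimetres or more clear of the hasp. Finish while still holding it there, still and open, and leave the glassware undisturbed.

Things in the scene. Friction and masses are not known exactly. Their poses are not given: they have to be found in the camera images.
- lock: loose steel padlock, 0.5 kg, lying dial up: body 68 (x) by 64 (y) by 28 mm thick (z). Origin: centre of its underside. x points from dial to shackle; a white index mark on a black patch is on top at x = +29. The shackle is a U of 9 mm round bar standing 45 mm out of the +x face, 54 mm wide outside, its centre line 14 mm above the underside; the opening inside the U is 36 by 36 mm when shut
- dial_axis (a point): point on the dial's axis (lock's z), 40.5 mm above the lock's underside: mid-height of the round black knurled knob, 34 mm across, 18 mm high (foot 31.5, top 49.5 mm above the underside). Under it a thin flange 46 mm across with white ticks and one red mark; a red line on top of the knob points the same way
- dial (a joint): angle of the red mark from the white index (lock's +x), rad, anticlockwise from above; turns either way, over a full turn. Clicks into 8 notches, at multiples of pi/4, about 0.1 N m each, and settles in the nearest when let go. Frees the shackle only where red meets the index: 0 (same as 2 pi or -2 pi). Starts in another notch, about 0.8 to 5.5
- shackle (a joint): how far the shackle is pulled out along the lock's +x, m: 0 shut, 0.024 fully open (hard stop); open from 0.016. Locked, with about 1 mm of play, while the dial is off its opening notch; freed, it takes about 3 N to pull and stays where it is left
- shackle_bow (a point): middle of the shackle's cross bar (bow), on the bar's centre line; the straight part runs 28 mm along the lock's y, 9 mm thick. At the start 74.5 mm from the lock's centre along its +x and 34 mm above the bench, free air below
- holder: fixed blue holder, block 82 by 78 mm, seat 20 mm above the bench with an 8 mm rim all round, on a dark foot 110 by 100 by 6 mm. Origin: centre of its underside. The lock lies loosely in it, same axes, and lifts straight up; the shackle reaches out over the rim at its +x end. The rim holds the lock against the pull
- box: fixed steel reagent box, grey with a blue lid, 114 (its x) by 154 (its y) mm, top of the lid 69 mm above the bench. Origin: centre of its underside
- hasp (a point): top of the small steel staple of the hasp, in the middle of the box lid, 85 mm above the bench
- bottle: amber bottle with black cap, 58 mm across, 125 mm high, a bystander. Origin: centre of its underside
- flask: glass flask with stopper, 66 mm across, 120 mm high, a bystander. Origin: centre of its underside
- beaker: glass beaker, 68 mm across, 80 mm high, a bystander. Origin: centre of its underside
Things that resemble listed ones, but are neither listed nor needed, are in the scene too. What is shaped like the lock but green or yellow is not meant.

How it is judged:
On the way, in this order (a step that is already met when the one before it is completed fails the run):
1. the dial stands in its opening notch, the red mark at the index ((value of joint dial between -0.25 and 0.25 rad or value of joint dial between 6.03 and 6.53 rad or value of joint dial between -6.53 and -6.03 rad)), for 0.1 s.
2. the shackle is pulled open at least 16 mm (value of joint shackle above 0.016 m), for 0.1 s.
At the end, for the whole second after the job is handed in: the lock is open (shackle out 16 mm or more), gripped by the fingers, its origin and the shackle's bow both more than 140 mm above the bench, the bow within 50 mm sideways of the hasp, the lock touching neither box nor holder and still (under 0.05 m/s) (value of joint shackle above 0.016 m and contact force between lock and the fingers above 1 N and height (world z) of each of lock, shackle_bow above 0.14 m and horizontal distance between shackle_bow and hasp below 0.05 m and contact force between lock and box below 0.1 N and contact force between lock and holder below 0.1 N and linear speed of lock below 0.05 m/s); the arm keeps its last pose, push and grip.
It fails at once if a piece of glassware is pushed more than 30 mm or tipped (distance of any of bottle, flask, beaker from where it was at the start of the episode above 0.03 m or angle between any of bottle, flask, beaker's own z axis and vertical above 0.4 rad).
It also fails if it takes over 72 s, if anything falls off the work surface, if the arm or the gripper's body presses on something with over 40 N, if the wrist force passes 120 N, or if a joint passes its speed limit or range.

## Robot

A 6-joint arm with a two-finger parallel gripper is mounted at the origin on the work surface. World frame = base frame: x ahead of the robot, y to its left, z up, the work surface at z = 0. Lengths are in m, angles in rad, forces in N, time in s.
With the tool pointing down it reaches from about 0.375 to 0.825 m from the base axis. Payload 5.5 kg.
Tool frame: the origin (TCP) lies at the very end of the fingers, on their centre line; the grasp point (between the pads) lies hold_point_z behind it (hold_point_z is the distance from the TCP to the grasp point, in m); z points along the fingers, y is the direction in which the jaws open and shut (so a half turn about z gives the same grasp; the last joint's range is limited). The gripper opens to 85 mm and grips with 20 to 120 N. Pads are 22 mm wide; open, the fingers measure 114 mm over their backs; the gripper's body (76 mm by 85 mm) begins 54 mm behind the grasp point. The pads swing forward as they close: fully open they stand 13 mm farther back than shut.
Start: joints at [-1.129, 0.314, -0.047, 1.21, 0, 1.571], TCP at [0.257, -0.542, 0.231] pointing down, gripper open.
Joint ranges: [-2.67, 2.67], [-0.69, 1.73], [-1.03, 1.25], [-2.08, 2.16], [-1.42, 1.45], [-3.14, 3.14]. Speed limits (rad/s): [2.39, 2.39, 3.01, 3.14, 3.14, 3.14].

## Interface

Orientations are given as a 3x3 rotation matrix whose columns are the frame's x, y, z axes.
In Python, from station import observe, snapshot, close_job, hold_point_z gives the robot as it stands.
- The arm moves only by the tool move_arm, never from a script. Its argument "deltas" is a list of rows, each a list of 2 entries, a list of its own where there are three numbers: the shift along the tool's x, y, z normalised to -1 to 1, where 1 is 10 cm, then the turn, a rotation vector about the tool's x, y, z normalised to -1 to 1, where 1 is pi rad. In form: [[[tx, ty, tz], [rx, ry, rz]], ...]. A call has 1 to 12 rows; each row is the pose to reach, as a shift and turn from the pose commanded when the call began, along the tool's axes at that moment, turning the shorter way round; what a row does not reach only later rows make up. A row lasts 1/12 s, in which the tool goes at most 41.7 mm and 7.16 degrees, less where a joint would pass 70% of its speed; a pose out of reach is approached as far as the arm can. A call with a number of a shift or a turn outside -1 to 1 is refused whole. A call with a gripper value outside its range is refused whole. "claw" is the gripper command: -1 is fully open, 1 is shut, values between are in proportion, set as the call begins (left out, the last holds). The fingers move at their own pace and stop on an object; "force" is the grip in N (left out, the last holds). Time passes only in rows, so rows that repeat a pose let the fingers close. It gives the time, the measured TCP pose, the force and the opening at its end, in the units of the state.
- observe(): the state, without advancing time (a new reading comes with each control period).
- snapshot(name): name is "scene" or "top" or "wrist"; returns a dict with "color" (420x560x3 uint8, blue, green, red), "z_map" (420x560 float32, m along the optical axis (not along the pixel's ray), 0 where there is no reading), "K" (3x3 intrinsics, pixels), "rvec" (rotation vector, rad) and "tvec" (3), from world to camera coordinates, as OpenCV has them; the wrist camera has in their place "tool_from_camera" (4x4, takes a point from camera to tool coordinates, whose origin is the TCP and whose axes are the flange's). Camera axes: x right, y down, z forward; pixel columns grow to the right and rows downward; lengths in m; the calibration is good to about 2 mm. The wrist camera is an equidistant fisheye: a pixel r from the principal point sees the ray r / f radians off the axis. A picture is of the moment at which its call begins: read the wrist's pose just before it.
- close_job(): hands the job in, once; it reports no verdict.
The state is a dict: "clock": time; "joint_positions": joint angles; "joint_velocities": joint speeds; "tau": joint torques, N m; "position": TCP position; "ee_rot": TCP orientation; "force": force on the tool from outside, world axes, zero at the start; "ft_torque": the same for the moment, N m; "gripper_width": finger opening in m.
Only numpy, scipy, OpenCV 4.12 (cv2) and the standard library are available. Lean on these libraries where they do the work, as an engineer would, in place of code of your own. Each camera call takes 0.05 s, during which the arm holds its last target.

## Working session

There is one attempt and no reset: what is moved stays moved. The work goes in short steps, Python scripts to look and compute and a tool call to move; the robot and the scene stay as the last step left them, time stands still between calls to the robot, and variables do not carry over. Pictures are saved under pics/ and viewed, and the job is handed in when it is done.

Besides the shell and the picture viewer there is one more tool, called after ">>>" as name([rows], argument=value, ...), one row to a line, values as JSON. move_arm: Moves the arm, as the interface text tells. Its arguments: {"type":"object","properties":{"deltas":{"type":"array","items":{"type":"array"}},"claw":{"type":"number"},"force":{"type":"number"}},"required":["deltas"]}

```bash
ls; mkdir -p pics; python3 - <<'E'
from station import *
import cv2
print(observe(),hold_point_z)
for n in ["scene","top","wrist"]:
    s=snapshot(n); cv2.imwrite(f"pics/{n}0.png",s["color"])
    print(n,{k:v for k,v in s.items() if k not in("color","z_map")})
E
```

```text
pics
{'clock': 0.0, 'joint_positions': array([-1.12897896e+00,  3.14245387e-01, -4.80491136e-02,  1.21019510e+00,
        2.21432844e-06,  1.57078771e+00]), 'joint_velocities': array([ 0.00063183,  0.00092297, -0.00016111, -0.00096675,  0.00119963,
        0.00011857]), 'tau': array([-2.03414340e-03, -5.39593148e+01,  3.39748049e+01,  1.89384841e-02,
       -2.21316445e-04, -6.22391951e-06]), 'position': array([ 0.25631024, -0.54187743,  0.23043609]), 'ee_rot': array([[ 9.03972396e-01,  4.27590207e-01, -7.22013040e-04],
       [ 4.27590817e-01, -9.03971099e-01,  1.53162497e-03],
       [ 2.22891783e-06, -1.69327284e-03, -9.99998566e-01]]), 'force': array([-0.47690958,  1.37113239, -0.13511172]), 'ft_torque': array([ 7.41356050e-05, -7.65916893e-03, -3.41084136e-02]), 'gripper_width': 0.08551075984863463} 0.0187
scene {'K': array([[401.81175898,   0.        , 278.59182986],
       [  0.        , 401.81175898, 212.64788598],
       [  0.        ,   0.        ,   1.        ]]), 'rvec': array([ 1.9388794 ,  0.88796273, -0.52611605]), 'tvec': array([-0.34879   , -0.11385508,  1.19999418])}
top {'K': array([[437.8422766 ,   0.        , 272.73020619],
       [  0.        , 437.8422766 , 217.42926566],
       [  0.        ,   0.        ,   1.        ]]), 'rvec': array([ 2.16750195, -2.1876298 ,  0.13070693]), 'tvec': array([0.00249424, 0.54676342, 0.9736331 ])}
wrist {'K': array([[325.1922621 ,   0.        , 279.07365934],
       [  0.        , 325.1922621 , 210.80269491],
       [  0.        ,   0.        ,   1.        ]]), 'tool_from_camera': array([[-2.96545406e-04, -9.54410326e-01, -2.98497641e-01,
         7.76092084e-02],
       [ 9.99999950e-01, -2.51579425e-04, -1.89064778e-04,
         9.47866400e-04],
       [ 1.05349511e-04, -2.98497683e-01,  9.54410353e-01,
        -1.42611148e-01],
       [ 0.00000000e+00,  0.00000000e+00,  0.00000000e+00,
         1.00000000e+00]])}
```

View pics/top0.png

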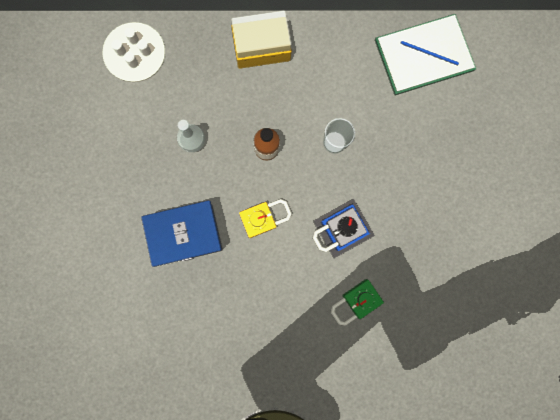

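View pics/scene0.png

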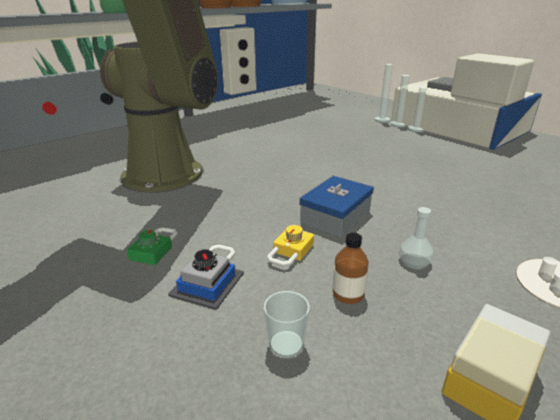

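View pics/wrist0.png

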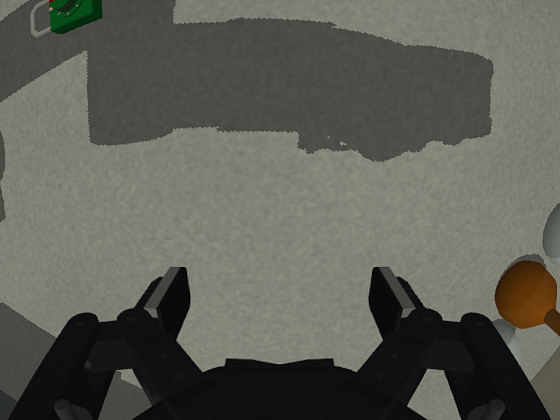

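```bash
cat > h.py <<'E'
import numpy as np, cv2
from station import *
def world(s,u,v,z=None,d=None):
    R=cv2.Rodrigues(s["rvec"])[0];K=s["K"];t=s["tvec"]
    r=np.linalg.inv(K)@[u,v,1.]
    c=-R.T@t; w=R.T@r
    if z is not None: return c+w*(z-c[2])/w[2]
    if d is None: d=s["z_map"][int(round(v)),int(round(u))]
    return c+w*d
def wristcam(o,s):
    T=np.eye(4);T[:3,:3]=o["ee_rot"];T[:3,3]=o["position"]
    return T@s["tool_from_camera"]
def wworld(o,s,u,v,z):
    M=wristcam(o,s);K=s["K"]
    dx,dy=u-K[0,2],v-K[1,2];r=np.hypot(dx,dy);th=r/K[0,0]
    ray=np.array([np.sin(th)*dx/r,np.sin(th)*dy/r,np.cos(th)])
    w=M[:3,:3]@ray;c=M[:3,3]
    return c+w*(z-c[2])/w[2]
E
python3 - <<'E'
from h import *
s=snapshot("top")
im=s["color"]
cv2.imwrite("pics/c1.png",cv2.resize(im[190:265,300:400],None,fx=8,fy=8,interpolation=cv2.INTER_CUBIC))
cv2.imwrite("pics/c2.png",cv2.resize(im[190:275,130:230],None,fx=7,fy=7,interpolation=cv2.INTER_CUBIC))
for n,u,v,z in [("bottle",266,134,.125),("flask",184,126,.12),("beaker",340,132,.08),("hasp",180,233,.085),("knob",347,226,.07),("bow",318,242,.034)]: print(n,world(s,u,v,z),world(s,u,v))
E
```

```text
bottle [0.71347141 0.01162494 0.125     ] [0.71346061 0.01162512 0.12503619]
flask [0.73314543 0.18473273 0.12      ] [0.73333994 0.18484666 0.11938972]
beaker [ 0.73065392 -0.15274272  0.08      ] [ 0.75190514 -0.16529428  0.0097686 ]
hasp [0.50908359 0.19734766 0.085     ] [0.50914374 0.19751791 0.08411856]
knob [ 0.52220983 -0.16446485  0.07      ] [ 0.52248049 -0.16509737  0.06665569]
bow [ 0.48935553 -0.10440197  0.034     ] [ 0.48924054 -0.10408989  0.03656675]
```

View pics/c1.png

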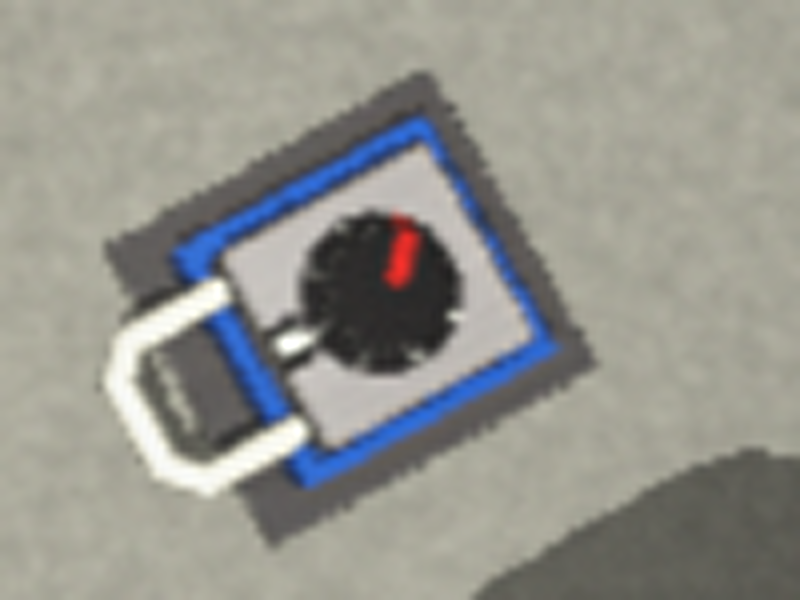

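View pics/c2.png

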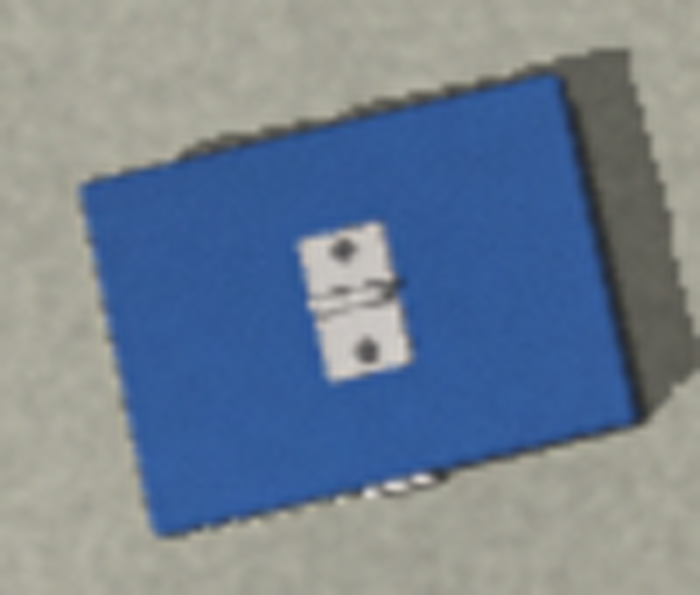

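```bash
cat >> h.py <<'E'
def yaw(o): return np.degrees(np.arctan2(o["ee_rot"][1,0],o["ee_rot"][0,0]))
def delta(target,yawdeg=None):
    from scipy.spatial.transform import Rotation as Ro
    o=observe();R=o["ee_rot"]
    d=R.T@(np.array(target)-o["position"])*10
    y=np.radians(yaw(o) if yawdeg is None else yawdeg)
    Rt=np.array([[np.cos(y),np.sin(y),0],[np.sin(y),-np.cos(y),0],[0,0,-1]])
    rv=Ro.from_matrix(R.T@Rt).as_rotvec()/np.pi
    print("delta",d.round(4),"rot",rv.round(4),"yaw",yaw(o).round(2))
E
python3 - <<'E'
from h import *
s=snapshot("top");im=s["color"];z=s["z_map"]
P=np.array([[world(s,u,v) for u in range(300,400)] for v in range(190,265)])
m=(P[...,2]>.06)&(P[...,2]<.08); p=P[m];print("knob",m.sum(),p.mean(0),(p.max(0)+p.min(0))/2)
c=lambda x,y,z:world(s,300+(x+.5)/8-.5,190+(y+.5)/8-.5,z)
cs=np.array([c(*q,.048) for q in [(425,140),(535,335),(335,448),(225,265)]]);print(cs,cs.mean(0))
for a,b in [(0,3),(1,2)]:
  d=cs[b]-cs[a];print(np.degrees(np.arctan2(d[1],d[0])),np.linalg.norm(d))
hs=np.array([c(*q,.028) for q in [(420,115),(558,345),(305,490),(175,252)]]);print(hs.mean(0))
for a,b in [(0,3),(1,2)]:
  d=hs[b]-hs[a];print(np.degrees(np.arctan2(d[1],d[0])),np.linalg.norm(d))
b=[(0,0)];print("bow",c(137,430,.034),"idx",c(292,343,.048))
d=lambda x,y,z:world(s,130+(x+.5)/7-.5,190+(y+.5)/7-.5,z)
bx=np.array([d(*q,.069) for q in [(82,185),(555,73),(637,422),(157,535)]]);print("box",bx.mean(0))
delta([.52,-.163,.25]);delta([.49,-.163,.25],-60);delta([.49,-.163,.25],0)
E
```

```text
knob 196 [ 0.52281817 -0.16688479  0.06885024] [ 0.52345469 -0.16732576  0.06797428]
[[ 0.5666901  -0.18266053  0.048     ]
 [ 0.51138118 -0.21201036  0.048     ]
 [ 0.48029041 -0.15496459  0.048     ]
 [ 0.53182147 -0.12537014  0.048     ]] [ 0.52254579 -0.16875141  0.048     ]
121.32593464515021 0.0670672017061367
118.59101911927078 0.06496810785666939
[ 0.52322135 -0.16807405  0.028     ]
118.6044191180082 0.0814259617142221
118.91399978578534 0.08407537504411283
bow [ 0.48641428 -0.1013638   0.034     ] idx [ 0.50974659 -0.14366295  0.048     ]
box [0.51059825 0.19880058 0.069     ]
delta [ 4.0038 -2.3009 -0.1892] rot [-0.0003 -0.      0.    ] yaw 25.31
delta [ 3.7326 -2.4292 -0.1891] rot [-2.000e-04  2.000e-04  4.739e-01] yaw 25.31
delta [ 3.7326 -2.4292 -0.1891] rot [-3.000e-04  1.000e-04  1.406e-01] yaw 25.31
```

>>> move_arm([
  [[0.33, -0.19, 0], [0, 0, 0]],
  [[0.66, -0.38, 0], [0, 0, 0]],
  [[1, -0.575, 0], [0, 0, 0]],
], claw=-1)

```text
clock: 0.5
position: [0.3224, -0.4469, 0.231]
ee_rot: [[0.905, 0.426, -0.0], [0.426, -0.905, 0.0], [0.0, -0.0, -1.0]]
force: [1.0, 0.2, 0.7]
gripper_width: 0.0853
```

>>> move_arm([
  [[0.33, -0.19, 0], [0, 0, 0]],
  [[0.66, -0.38, 0], [0, 0, 0]],
  [[1, -0.575, 0], [0, 0, 0]],
])

```text
clock: 0.75
position: [0.3887, -0.3514, 0.2313]
ee_rot: [[0.904, 0.427, 0.0], [0.427, -0.904, -0.0], [0.0, 0.0, -1.0]]
force: [0.5, 0.1, 0.9]
gripper_width: 0.0853
```

>>> move_arm([
  [[0.33, -0.19, 0], [0, 0, 0]],
  [[0.66, -0.38, 0], [0, 0, 0]],
  [[1, -0.575, 0], [0, 0, 0]],
  [[1, -0.575, 0], [0, 0, 0]],
  [[1, -0.575, 0], [0, 0, 0]],
])

```text
clock: 1.17
position: [0.4549, -0.2565, 0.2312]
ee_rot: [[0.902, 0.431, -0.0], [0.431, -0.902, -0.0], [-0.0, 0.0, -1.0]]
force: [-1.0, -0.6, 1.3]
gripper_width: 0.0859
```

```bash
python3 - <<'E'
from h import *
o=observe();s=snapshot("wrist");cv2.imwrite("pics/w1.png",s["color"])
print(o["position"],o["joint_positions"],o["clock"],yaw(o))
E
```

```text
[ 0.45487919 -0.25654513  0.23124734] [-5.13389209e-01  1.67585759e-01 -2.34551602e-01  1.16874653e+00
 -2.01629844e-04  2.18221888e+00] 1.1667 25.55303360911584
```

View pics/w1.png

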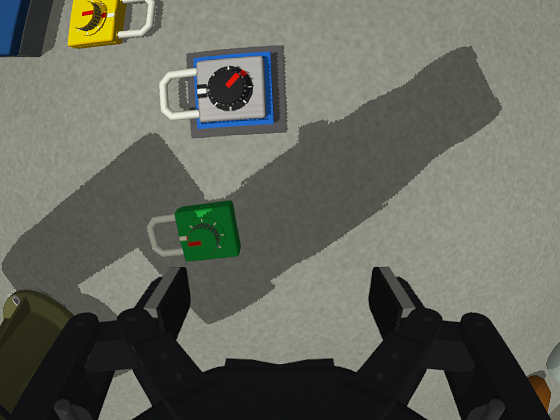

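```bash
python3 - <<'E'
from h import *
o=observe();s=snapshot("wrist")
cv2.imwrite("pics/w1c.png",cv2.resize(s["color"][40:140,150:290],None,fx=5.5,fy=5.5,interpolation=cv2.INTER_CUBIC))
E
```

```text
(no output)
```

View pics/w1c.png

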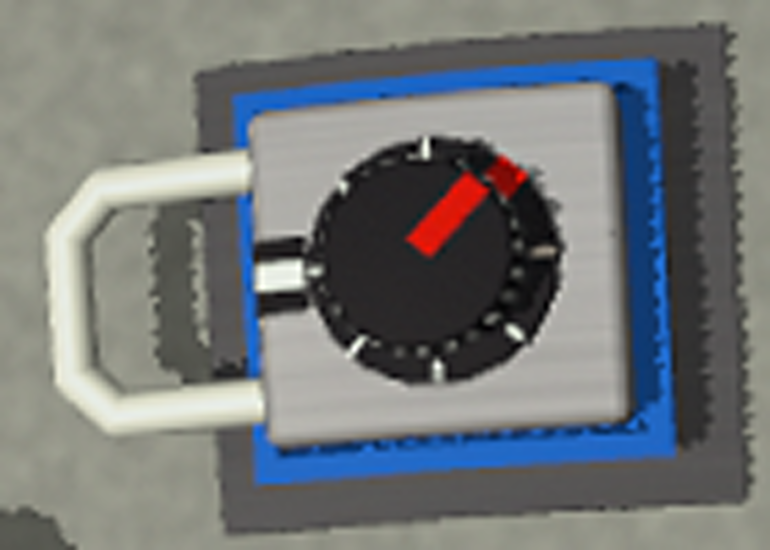

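```bash
python3 - <<'E'
from h import *
o=observe();s=snapshot("wrist")
w=lambda x,y,z:wworld(o,s,150+(x+.5)/5.5-.5,40+(y+.5)/5.5-.5,z)
f=w(430,259,.0515);i=w(281,274,.048);b=w(70,302,.034)
print("flange",f,"idx",i,"bow",b)
c=np.array([w(*q,.048) for q in [(248,113),(612,86),(630,415),(270,443)]]);print(c,c.mean(0))
for d in (c[0]-c[1],c[3]-c[2],b-f): print(np.degrees(np.arctan2(d[1],d[0])),np.linalg.norm(d[:2]))
delta([.5225,-.167,.12])
E
```

```text
flange [ 0.52653405 -0.16954001  0.0515    ] idx [ 0.51346209 -0.14453282  0.048     ] bow [ 0.49242007 -0.10319201  0.034     ]
[[ 0.53871036 -0.12587764  0.048     ]
 [ 0.56880441 -0.18530209  0.048     ]
 [ 0.51533351 -0.21400224  0.048     ]
 [ 0.48398565 -0.15543912  0.048     ]] [ 0.52670848 -0.17015527  0.048     ]
116.85881390028366 0.06661018121220694
118.15940175301186 0.06642534553077314
117.21075630656196 0.07460443091533268
delta [ 1.0178 -0.537   1.1118] rot [0.     0.0002 0.    ] yaw 25.25
```

>>> move_arm([
  [[0.33, -0.18, 0.3], [0, 0, 0]],
  [[0.66, -0.36, 0.6], [0, 0, 0]],
  [[1, -0.53, 0.9], [0, 0, 0]],
  [[1, -0.53, 0.9], [0, 0, 0]],
  [[1, -0.53, 0.9], [0, 0, 0]],
], claw=-0.3)

```text
clock: 1.73
position: [0.5206, -0.1661, 0.1379]
ee_rot: [[0.904, 0.428, -0.004], [0.428, -0.904, 0.002], [-0.003, -0.004, -1.0]]
force: [-0.3, -0.1, 0.1]
gripper_width: 0.0554
```

```bash
python3 - <<'E'
from h import *
o=observe();s=snapshot("wrist");cv2.imwrite("pics/w2.png",cv2.resize(s["color"][150:420,100:460],None,fx=2.2,fy=2.2))
print(o["position"],o["gripper_width"])
# project TCP and points along the tool axis
M=np.linalg.inv(s["tool_from_camera"]);K=s["K"]
for z in (0,.03,.05,.07):
    p=(M@[0,0,z,1])[:3];r=np.hypot(*p[:2]);th=np.arctan2(r,p[2]);print(z,K[0,2]+K[0,0]*th*p[0]/r,K[1,2]+K[0,0]*th*p[1]/r)
E
```

```text
[ 0.52060266 -0.16610015  0.13789268] 0.055449759244333416
0 277.2377584601725 274.29373908998423
0.03 277.51035849265446 249.63185738149267
0.05 277.6540729472193 236.78588684412426
0.07 277.7751370754179 226.0450817499331
```

View pics/w2.png

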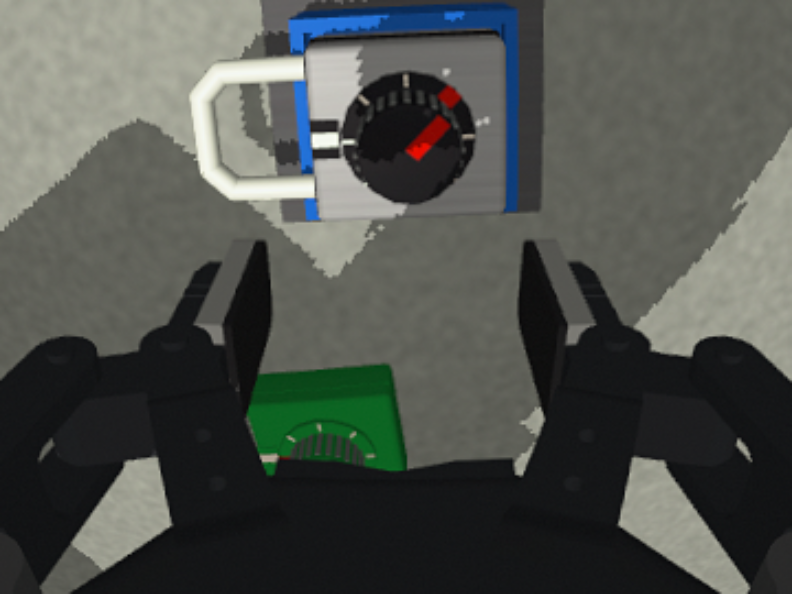

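```bash
python3 - <<'E'
from h import *
o=observe();s=snapshot("wrist")
w=lambda x,y,z:wworld(o,s,100+(x+.5)/2.2-.5,150+(y+.5)/2.2-.5,z)
f=w(408.5,139.5,.0515);print(f,"idx",w(325,139,.048),"bow",w(202,130,.034))
c=np.array([w(*q,.048) for q in [(306,38),(505,36),(505,213),(318,219)]]);print(c.mean(0))
print(o["position"]);delta([f[0],f[1],.075])
E
```

```text
[ 0.52593565 -0.17100738  0.0515    ] idx [ 0.51277891 -0.14546486  0.048     ] bow [ 0.49142771 -0.10281568  0.034     ]
[ 0.52809968 -0.17015351  0.048     ]
[ 0.52053571 -0.16755062  0.13957425]
delta [0.0361 0.0449 0.6585] rot [-0.0002  0.0005 -0.    ] yaw 25.26
```

>>> move_arm([
  [[0.02, 0.03, 0.3], [0, 0, 0]],
  [[0.03, 0.035, 0.6], [0, 0, 0]],
  [[0.03, 0.035, 0.65], [0, 0, 0]],
  [[0.03, 0.035, 0.65], [0, 0, 0]],
], claw=-0.3)

```text
clock: 2.17
position: [0.5238, -0.1705, 0.0755]
ee_rot: [[0.905, 0.425, -0.003], [0.425, -0.905, 0.001], [-0.003, -0.002, -1.0]]
force: [-0.1, -0.9, -0.2]
gripper_width: 0.0553
```

```bash
python3 - <<'E'
from h import *
o=observe();s=snapshot("wrist");cv2.imwrite("pics/w3.png",cv2.resize(s["color"][150:420,100:460],None,fx=2.2,fy=2.2))
print(o["position"],o["gripper_width"],o["force"])
s=snapshot("scene");cv2.imwrite("pics/s3.png",cv2.resize(s["color"][190:320,140:290],None,fx=4.5,fy=4.5))
E
```

```text
[ 0.52384743 -0.17049517  0.07551942] 0.05527115300166954 [-0.11492679 -0.87405672 -0.20408768]
```

View pics/w3.png

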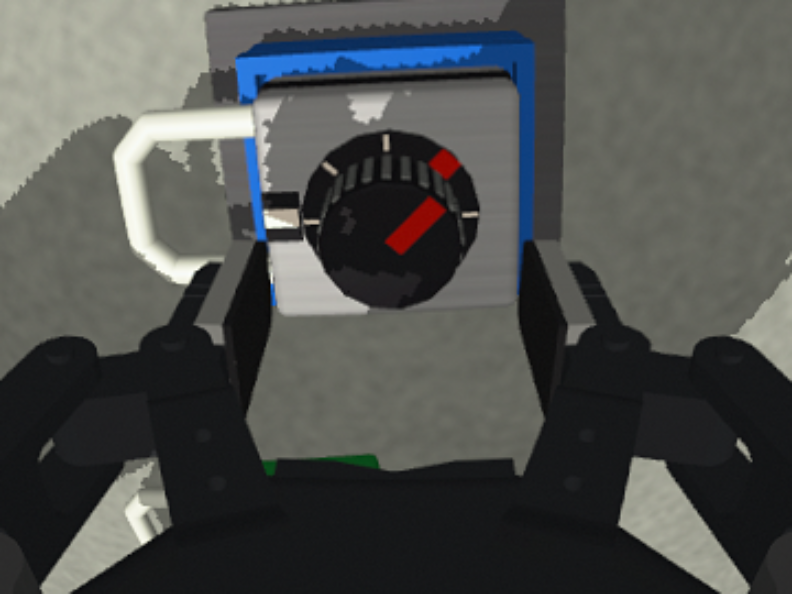

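View pics/s3.png

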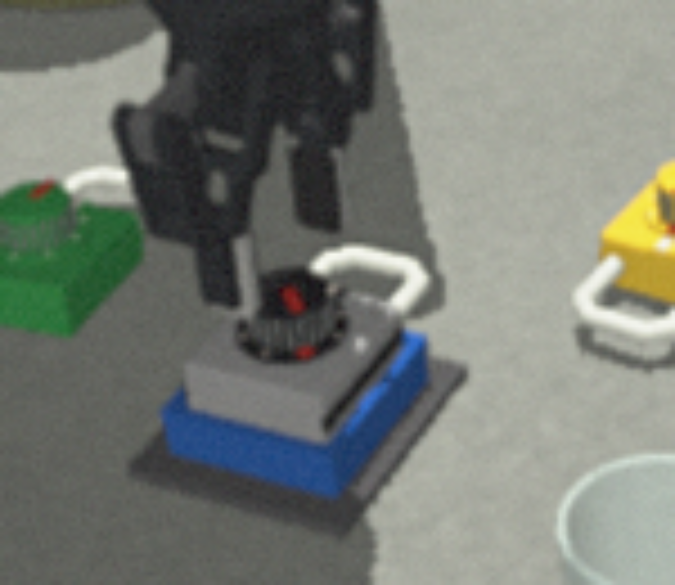

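```bash
python3 - <<'E'
from h import *
o=observe();s=snapshot("wrist")
w=lambda x,y,z:wworld(o,s,100+(x+.5)/2.2-.5,150+(y+.5)/2.2-.5,z)
f=w(391,218,.0515);print(f,o["position"])
delta([f[0],f[1],.055])
E
```

```text
[ 0.52820848 -0.1697737   0.0515    ] [ 0.5262733  -0.17066838  0.07795532]
delta [ 0.015  -0.0022  0.2339] rot [ 0.0006 -0.0006 -0.    ] yaw 25.24
```

>>> move_arm([
  [[0.015, 0, 0.1], [0, 0, 0]],
  [[0.015, 0, 0.17], [0, 0, 0]],
  [[0.015, 0, 0.21], [0, 0, 0]],
  [[0.015, 0, 0.21], [0, 0, 0]],
])

```text
clock: 2.65
position: [0.5264, -0.1684, 0.0542]
ee_rot: [[0.904, 0.428, -0.002], [0.428, -0.904, 0.0], [-0.001, -0.001, -1.0]]
force: [0.5, 0.3, -0.5]
gripper_width: 0.0556
```

```bash
python3 - <<'E'
from h import *
o=observe();s=snapshot("wrist");cv2.imwrite("pics/w4.png",cv2.resize(s["color"][150:420,100:460],None,fx=2.2,fy=2.2))
print([observe()["position"] for _ in range(3)],o["gripper_width"],o["force"])
s=snapshot("scene");cv2.imwrite("pics/s4.png",cv2.resize(s["color"][190:320,140:290],None,fx=4.5,fy=4.5))
E
```

```text
[array([ 0.52668304, -0.1684527 ,  0.05466136]), array([ 0.52668304, -0.1684527 ,  0.05466136]), array([ 0.52668304, -0.1684527 ,  0.05466136])] 0.05560133029461145 [ 0.47138722  0.27976471 -0.47404033]
```

View pics/w4.png

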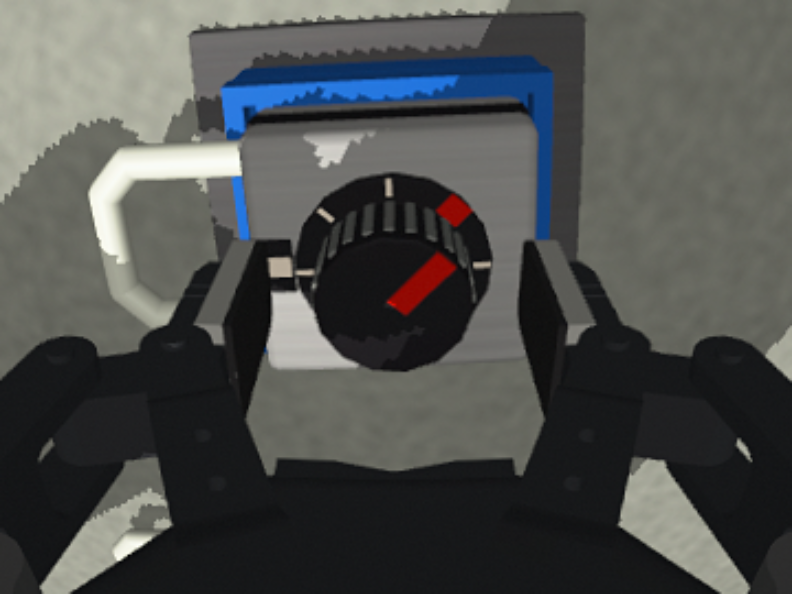

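View pics/s4.png

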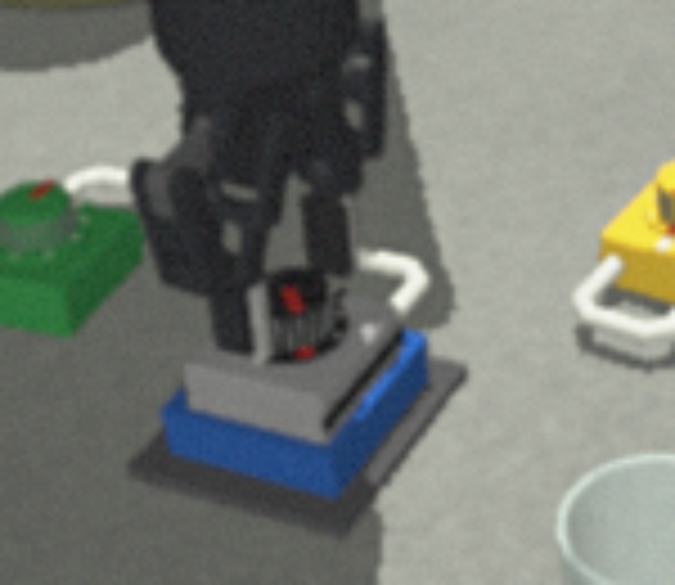

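>>> move_arm([
  [[0, 0, 0.02], [0, 0, 0]],
  [[0, 0, 0.02], [0, 0, 0]],
  [[0, 0, 0.02], [0, 0, 0]],
  [[0, 0, 0.02], [0, 0, 0]],
  [[0, 0, 0.02], [0, 0, 0]],
  [[0, 0, 0.02], [0, 0, 0]],
], claw=1, force=40)

```text
clock: 3.25
position: [0.5273, -0.1685, 0.0535]
ee_rot: [[0.904, 0.428, 0.0], [0.428, -0.904, 0.001], [0.0, -0.0, -1.0]]
force: [-1.0, 2.2, 3.4]
gripper_width: 0.032
```

```bash
python3 - <<'E'
from h import *
o=observe();s=snapshot("wrist");cv2.imwrite("pics/w5.png",cv2.resize(s["color"][150:420,100:460],None,fx=2.2,fy=2.2))
print(o["position"],o["gripper_width"],o["force"],o["joint_positions"])
E
```

```text
[ 0.52731936 -0.16849237  0.05346342] 0.03204445201422303 [-0.96423905  2.18348399  3.4039363 ] [-3.09588926e-01  3.63161103e-01 -4.10629639e-01  7.97004649e-01
  5.28332323e-04  2.39004471e+00]
```

View pics/w5.png

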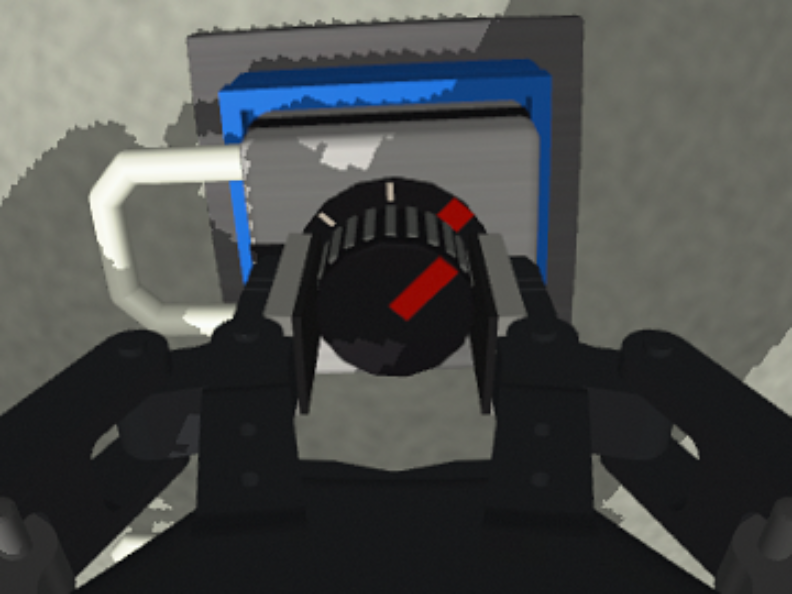

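>>> move_arm([
  [[0, 0, 0], [0, 0, -0.035]],
  [[0, 0, 0], [0, 0, -0.07]],
  [[0, 0, 0], [0, 0, -0.105]],
  [[0, 0, 0], [0, 0, -0.14]],
  [[0, 0, 0], [0, 0, -0.175]],
  [[0, 0, 0], [0, 0, -0.21]],
  [[0, 0, 0], [0, 0, -0.245]],
  [[0, 0, 0], [0, 0, -0.28]],
  [[0, 0, 0], [0, 0, -0.315]],
  [[0, 0, 0], [0, 0, -0.35]],
  [[0, 0, 0], [0, 0, -0.375]],
  [[0, 0, 0], [0, 0, -0.375]],
])

```text
clock: 4.3
position: [0.5257, -0.1677, 0.0534]
ee_rot: [[-0.053, 0.999, -0.003], [0.999, 0.053, 0.002], [0.002, -0.002, -1.0]]
force: [-6.6, 4.7, 8.6]
gripper_width: 0.0321
```

>>> move_arm([
  [[0, 0, 0], [0, 0, -0.035]],
  [[0, 0, 0], [0, 0, -0.07]],
  [[0, 0, 0], [0, 0, -0.105]],
  [[0, 0, 0], [0, 0, -0.14]],
  [[0, 0, 0], [0, 0, -0.175]],
  [[0, 0, 0], [0, 0, -0.21]],
  [[0, 0, 0], [0, 0, -0.245]],
  [[0, 0, 0], [0, 0, -0.28]],
  [[0, 0, 0], [0, 0, -0.315]],
  [[0, 0, 0], [0, 0, -0.35]],
  [[0, 0, 0], [0, 0, -0.375]],
  [[0, 0, 0], [0, 0, -0.375]],
])

```text
clock: 5.3
position: [0.5247, -0.1689, 0.0534]
ee_rot: [[-0.943, 0.334, -0.004], [0.334, 0.943, -0.001], [0.004, -0.002, -1.0]]
force: [-7.2, 0.9, 9.9]
gripper_width: 0.0326
```

```bash
python3 - <<'E'
from h import *
o=observe();s=snapshot("wrist");cv2.imwrite("pics/w6.png",cv2.resize(s["color"][150:420,100:460],None,fx=2.2,fy=2.2))
print(o["position"],o["gripper_width"],o["force"],o["ft_torque"],o["joint_positions"],yaw(o))
E
```

```text
[ 0.52474387 -0.16887415  0.053395  ] 0.03258747409492104 [-7.22862281  0.86004696  9.85299731] [0.18598817 1.72085634 0.03987752] [-0.31022126  0.36233064 -0.41207393  0.80021917 -0.0018885   0.03046095] 160.48033752518754
```

View pics/w6.png

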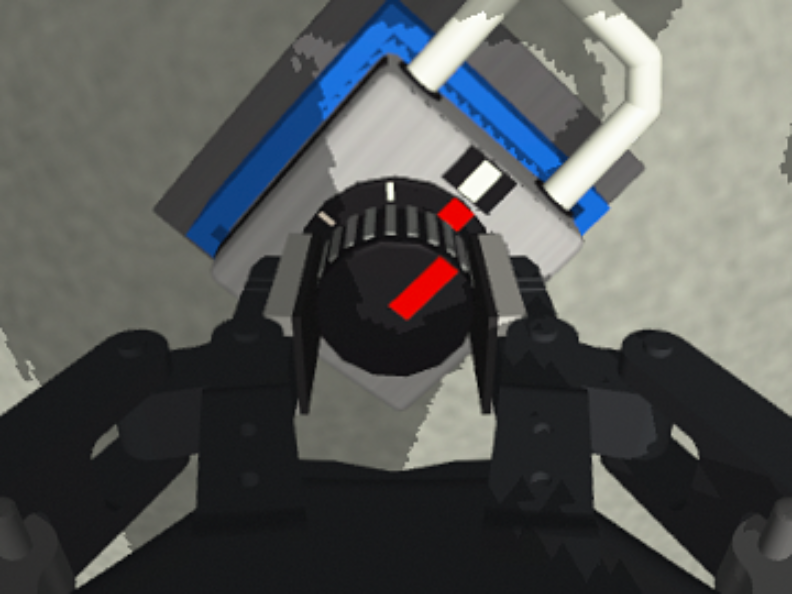

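>>> move_arm([
  [[0, 0, 0], [0, 0, 0]],
  [[0, 0, 0], [0, 0, 0]],
  [[0, 0, 0], [0, 0, 0]],
  [[0, 0, 0], [0, 0, 0]],
  [[0, 0, -0.3], [0, 0, 0]],
  [[0, 0, -0.6], [0, 0, 0]],
  [[0, 0, -0.9], [0, 0, 0]],
  [[0, 0, -0.9], [0, 0, 0]],
  [[0, 0, -0.9], [0, 0, 0]],
], claw=-0.3)

```text
clock: 6.1
position: [0.5292, -0.1693, 0.1453]
ee_rot: [[-0.942, 0.337, 0.004], [0.337, 0.942, -0.001], [-0.005, 0.0, -1.0]]
force: [-0.4, 0.4, 0.3]
gripper_width: 0.0555
```

```bash
python3 - <<'E'
from h import *
o=observe();s=snapshot("wrist");cv2.imwrite("pics/w7.png",cv2.resize(s["color"][50:350,80:480],None,fx=2,fy=2))
print(o["position"],o["gripper_width"],o["force"],yaw(o))
E
```

```text
[ 0.52917336 -0.16934281  0.1452569 ] 0.05553914207945703 [-0.40376842  0.39249217  0.34075762] 160.31716100861888
```

View pics/w7.png

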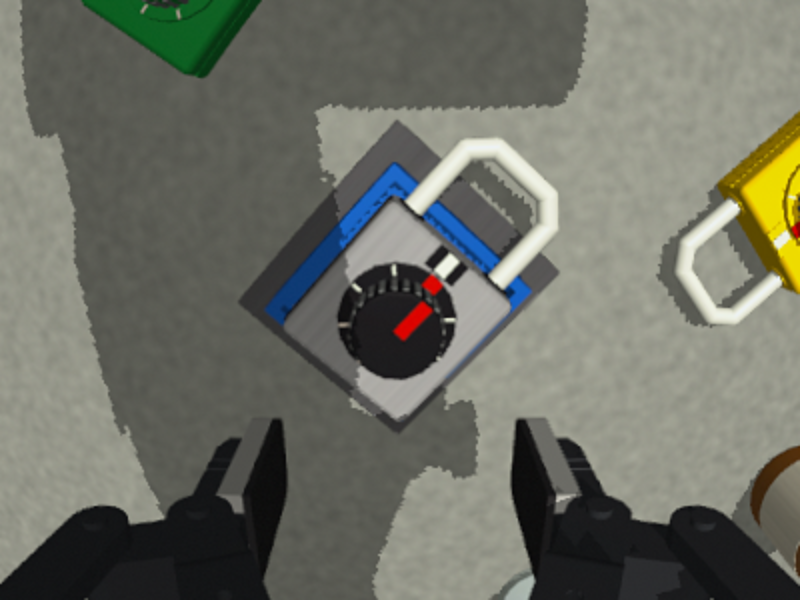

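```bash
python3 - <<'E'
from h import *
o=observe();s=snapshot("wrist")
w=lambda x,y,z:wworld(o,s,80+(x+.5)/2-.5,50+(y+.5)/2-.5,z)
print(o["position"],yaw(o))
f=w(399,324,.0515);i=w(447,265,.048);b1=w(492,147,.034);b2=w(549,194,.034);b=(b1+b2)/2
print("flange",f,"idx",i,"bow",b,b1,b2)
for d in (i-f,b-f,b1-b2): print(np.degrees(np.arctan2(d[1],d[0])),np.linalg.norm(d[:2]))
E
```

```text
[ 0.52784812 -0.1689291   0.14363507] 160.316846373466
flange [ 0.52759998 -0.16844332  0.0515    ] idx [ 0.51285062 -0.14402887  0.048     ] bow [ 0.48984169 -0.10444054  0.034     ] [ 0.47750097 -0.11237719  0.034     ] [ 0.50218241 -0.09650388  0.034     ]
121.13718781744669 0.028523829623484858
120.53837969146655 0.07431046455468043
-147.2538274083648 0.02934510901206575
```

>>> move_arm([
  [[0.19, 0.16, 0.1], [0, 0, -0.035]],
  [[0.38, 0.32, 0.2], [0, 0, -0.07]],
  [[0.575, 0.48, 0.3], [0, 0, -0.105]],
  [[0.575, 0.48, 0.4], [0, 0, -0.14]],
  [[0.575, 0.48, 0.5], [0, 0, -0.175]],
  [[0.575, 0.48, 0.5], [0, 0, -0.21]],
  [[0.575, 0.48, 0.5], [0, 0, -0.245]],
  [[0.575, 0.48, 0.5], [0, 0, -0.273]],
  [[0.575, 0.48, 0.5], [0, 0, -0.273]],
  [[0.575, 0.48, 0.5], [0, 0, -0.273]],
], claw=0.4)

```text
clock: 7.03
position: [0.4883, -0.104, 0.092]
ee_rot: [[-0.872, -0.49, -0.002], [-0.49, 0.872, 0.0], [0.002, 0.002, -1.0]]
force: [1.0, 0.7, -0.3]
gripper_width: 0.0256
```

```bash
python3 - <<'E'
from h import *
o=observe();s=snapshot("wrist");cv2.imwrite("pics/w8.png",cv2.resize(s["color"][120:420,80:480],None,fx=2,fy=2))
print(o["position"],o["gripper_width"],o["force"],yaw(o))
E
```

```text
[ 0.48826166 -0.10395255  0.09202582] 0.025647113536579776 [ 1.03484312  0.66933897 -0.30636452] -150.69001994005447
```

View pics/w8.png

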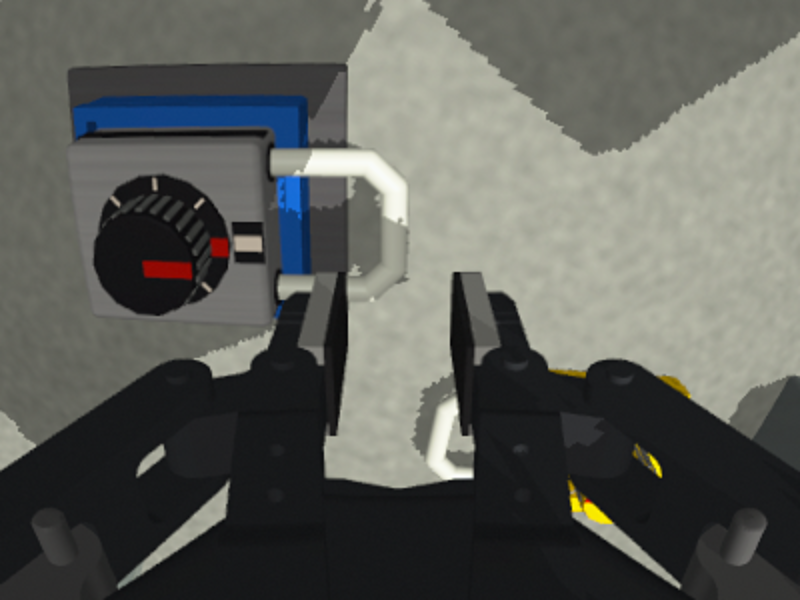

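```bash
python3 - <<'E'
from h import *
o=observe();s=snapshot("wrist")
w=lambda x,y,z:wworld(o,s,80+(x+.5)/2-.5,120+(y+.5)/2-.5,z)
b=w(395,224,.036);b1=w(395,187,.034);b2=w(395,262,.034)
l1=w(285,162,.034);l2=w(360,160,.034)
d=l2-l1;print(np.degrees(np.arctan2(d[1],d[0])))
d=b1-b2;print(b,o["position"],np.degrees(np.arctan2(d[1],d[0])),np.linalg.norm(d));delta([*b[:2],.03])
E
```

```text
120.69033760818589
[ 0.49075654 -0.10522041  0.036     ] [ 0.48847153 -0.10402585  0.09229515] -150.81828588779152 0.02668425245491413
delta [-0.013  -0.0207  0.6254] rot [ 0.0003 -0.0003 -0.    ] yaw -150.67
```

>>> move_arm([
  [[-0.01, -0.02, 0.15], [0, 0, 0]],
  [[-0.01, -0.02, 0.3], [0, 0, 0]],
  [[-0.01, -0.02, 0.45], [0, 0, 0]],
  [[-0.01, -0.02, 0.45], [0, 0, 0]],
  [[-0.01, -0.02, 0.45], [0, 0, 0]],
])

```text
clock: 7.55
position: [0.4901, -0.1052, 0.0476]
ee_rot: [[-0.871, -0.491, -0.002], [-0.491, 0.871, 0.0], [0.002, 0.002, -1.0]]
force: [0.0, 0.4, 0.7]
gripper_width: 0.0259
```

```bash
python3 - <<'E'
from h import *
o=observe();s=snapshot("wrist");cv2.imwrite("pics/w9.png",cv2.resize(s["color"][120:420,80:480],None,fx=2,fy=2))
print(o["position"],o["gripper_width"],o["force"],yaw(o))
s=snapshot("scene");cv2.imwrite("pics/s9.png",cv2.resize(s["color"][190:320,140:290],None,fx=4.5,fy=4.5))
E
```

```text
[ 0.49012092 -0.10523538  0.04764232] 0.02592520006369743 [0.02371689 0.36470569 0.707368  ] -150.60311692168787
```

View pics/w9.png

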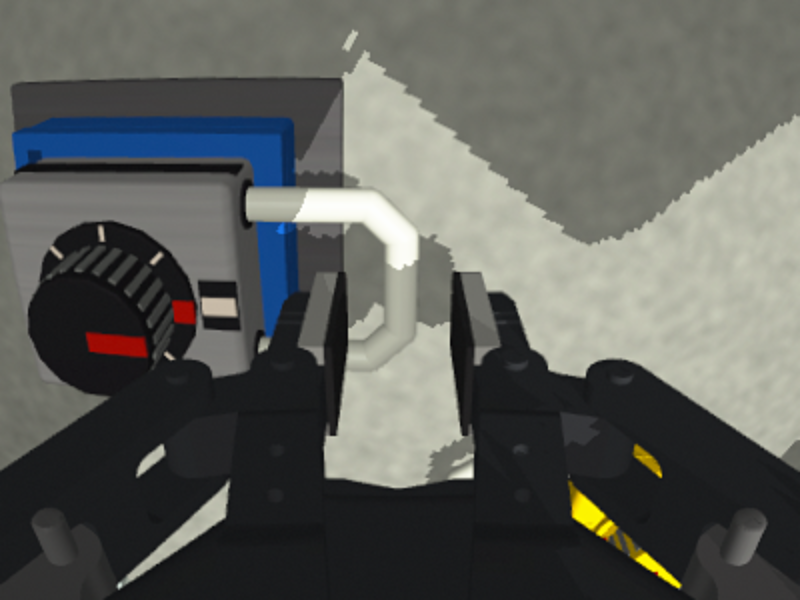

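View pics/s9.png

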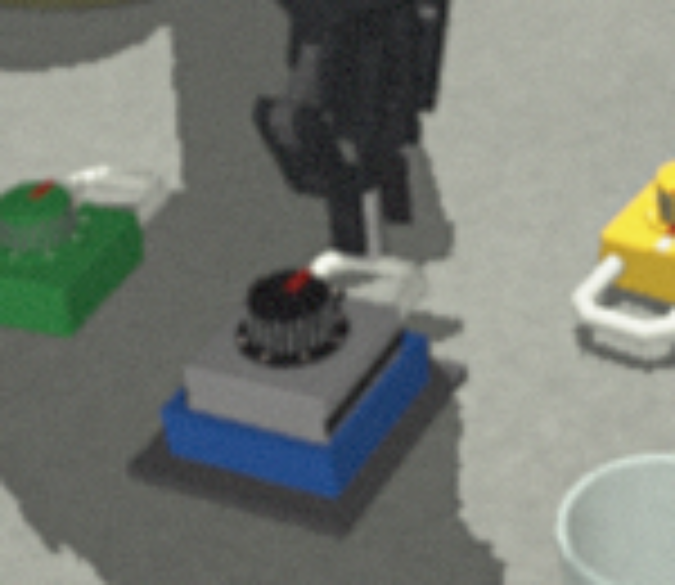

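>>> move_arm([
  [[0, 0, 0.07], [0, 0, 0]],
  [[0, 0, 0.14], [0, 0, 0]],
  [[0, 0, 0.2], [0, 0, 0]],
  [[0, 0, 0.2], [0, 0, 0]],
  [[0, 0, 0.2], [0, 0, 0]],
])

```text
clock: 8.07
position: [0.4906, -0.1053, 0.0278]
ee_rot: [[-0.871, -0.492, -0.001], [-0.492, 0.871, 0.0], [0.001, 0.001, -1.0]]
force: [-0.2, 1.0, 0.7]
gripper_width: 0.0255
```

```bash
python3 - <<'E'
from h import *
o=observe();s=snapshot("wrist");cv2.imwrite("pics/w10.png",cv2.resize(s["color"][120:420,80:480],None,fx=2,fy=2))
print(o["position"],o["gripper_width"],o["force"],yaw(o))
E
```

```text
[ 0.49058056 -0.10530735  0.0277587 ] 0.025469170229843505 [-0.22562603  0.95717202  0.72500296] -150.5482583557675
```

View pics/w10.png

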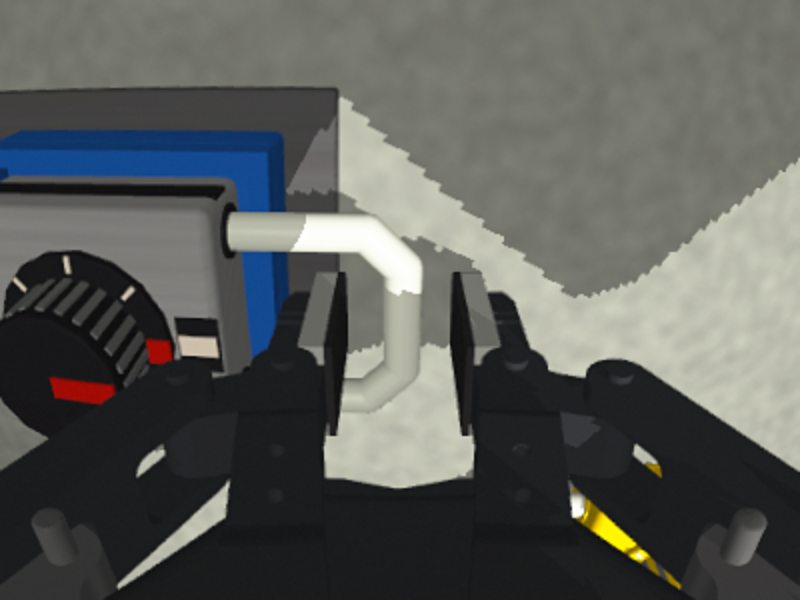

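>>> move_arm([
  [[0, 0, 0.03], [0, 0, 0]],
  [[0, 0, 0.03], [0, 0, 0]],
  [[0, 0, 0.03], [0, 0, 0]],
  [[0, 0, 0.03], [0, 0, 0]],
  [[0, 0, 0.03], [0, 0, 0]],
  [[0, 0, 0.03], [0, 0, 0]],
  [[0, 0, 0.03], [0, 0, 0]],
], claw=1, force=40)

```text
clock: 8.7
position: [0.4907, -0.1045, 0.0251]
ee_rot: [[-0.871, -0.492, -0.001], [-0.492, 0.871, 0.002], [-0.0, 0.002, -1.0]]
force: [-0.9, 5.3, -0.9]
gripper_width: 0.0071
```

>>> move_arm([
  [[0, 0.03, 0], [0, 0, 0]],
  [[0, 0.06, 0], [0, 0, 0]],
  [[0, 0.09, 0], [0, 0, 0]],
  [[0, 0.12, 0], [0, 0, 0]],
  [[0, 0.15, 0], [0, 0, 0]],
  [[0, 0.18, 0], [0, 0, 0]],
  [[0, 0.21, 0], [0, 0, 0]],
  [[0, 0.235, 0], [0, 0, 0]],
  [[0, 0.245, 0], [0, 0, 0]],
  [[0, 0.245, 0], [0, 0, 0]],
])

```text
clock: 9.53
position: [0.479, -0.0837, 0.0253]
ee_rot: [[-0.871, -0.492, -0.0], [-0.492, 0.871, 0.0], [-0.0, 0.0, -1.0]]
force: [0.8, -0.3, -1.4]
gripper_width: 0.007
```

```bash
python3 - <<'E'
from h import *
o=observe();s=snapshot("wrist");cv2.imwrite("pics/w11.png",cv2.resize(s["color"][120:420,80:480],None,fx=2,fy=2))
print(o["position"],o["gripper_width"],o["force"],yaw(o))
E
```

```text
[ 0.47896827 -0.08367677  0.02534474] 0.006997712497542517 [ 0.75256208 -0.30028061 -1.42480953] -150.5234846567551
```

View pics/w11.png

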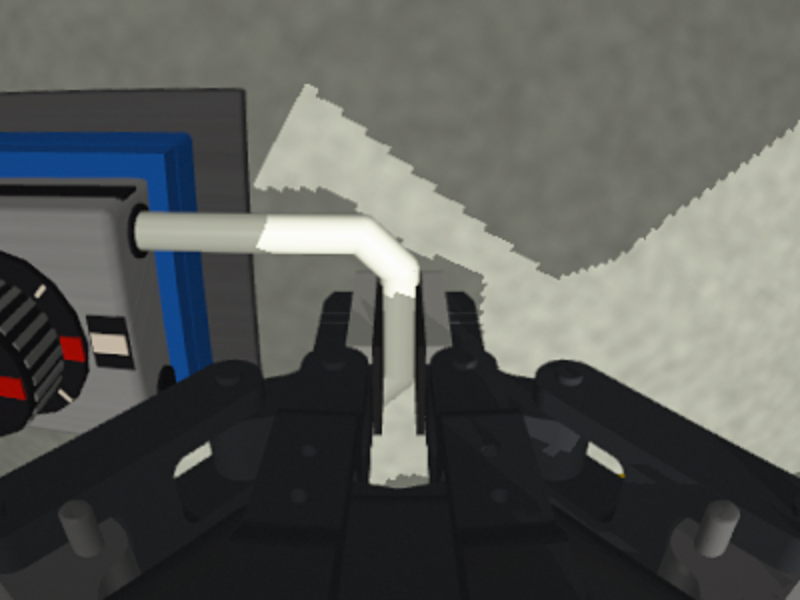

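>>> move_arm([
  [[0, 0, 0], [0, 0, 0]],
  [[0, 0, 0], [0, 0, 0]],
  [[0, 0, 0], [0, 0, 0]],
  [[0, 0, 0], [0, 0, 0]],
  [[0, 0, -0.2], [0, 0, 0]],
  [[0, 0, -0.5], [0, 0, 0]],
  [[0, 0, -0.8], [0, 0, 0]],
  [[0, 0, -1], [0, 0, 0]],
  [[0, 0, -1], [0, 0, 0]],
], claw=0.4)

```text
clock: 10.33
position: [0.4821, -0.0846, 0.1296]
ee_rot: [[-0.871, -0.492, 0.007], [-0.492, 0.871, -0.001], [-0.005, -0.004, -1.0]]
force: [0.6, -0.3, 0.3]
gripper_width: 0.0257
```

```bash
python3 - <<'E'
from h import *
delta([.515,-.145,.15],119)
E
```

```text
delta [ 0.0095 -0.6883 -0.2009] rot [3.000e-04 2.400e-03 5.025e-01] yaw -150.55
```

>>> move_arm([
  [[0, -0.2, -0.1], [0, 0, 0.035]],
  [[0, -0.4, -0.2], [0, 0, 0.07]],
  [[0, -0.6, -0.25], [0, 0, 0.105]],
  [[0, -0.8, -0.25], [0, 0, 0.14]],
  [[0, -0.97, -0.25], [0, 0, 0.175]],
  [[0, -0.97, -0.25], [0, 0, 0.21]],
  [[0, -0.97, -0.25], [0, 0, 0.245]],
  [[0, -0.97, -0.25], [0, 0, 0.27]],
], claw=-1)

```text
clock: 11.0
position: [0.5264, -0.1688, 0.1492]
ee_rot: [[-0.943, 0.334, -0.001], [0.334, 0.943, 0.001], [0.002, 0.0, -1.0]]
force: [-0.5, 0.6, 0.4]
gripper_width: 0.0851
```

>>> move_arm([
  [[0, 0, 0], [0, 0, 0.035]],
  [[0, 0, 0], [0, 0, 0.07]],
  [[0, 0, 0], [0, 0, 0.105]],
  [[0, 0, 0], [0, 0, 0.14]],
  [[0, 0, 0], [0, 0, 0.175]],
  [[0, 0, 0], [0, 0, 0.21]],
  [[0, 0, 0], [0, 0, 0.233]],
  [[0, 0, 0], [0, 0, 0.233]],
  [[0, 0, 0], [0, 0, 0.233]],
])

```text
clock: 11.75
position: [0.5264, -0.1684, 0.1496]
ee_rot: [[-0.485, 0.874, -0.001], [0.874, 0.485, 0.0], [0.001, -0.001, -1.0]]
force: [0.0, -0.9, -1.2]
gripper_width: 0.0851
```

```bash
python3 - <<'E'
from h import *
o=observe();s=snapshot("wrist");cv2.imwrite("pics/w12.png",cv2.resize(s["color"][100:400,80:480],None,fx=2,fy=2))
print(o["position"],o["gripper_width"],o["force"],yaw(o),o["joint_positions"])
E
```

```text
[ 0.52641442 -0.16843266  0.14960673] 0.08510682986063627 [ 0.02668783 -0.87795368 -1.1916878 ] 119.03363399442962 [-3.09730353e-01  2.72750876e-01 -2.93330731e-01  1.00578049e+00
  1.03220060e-04  7.54333134e-01]
```

View pics/w12.png

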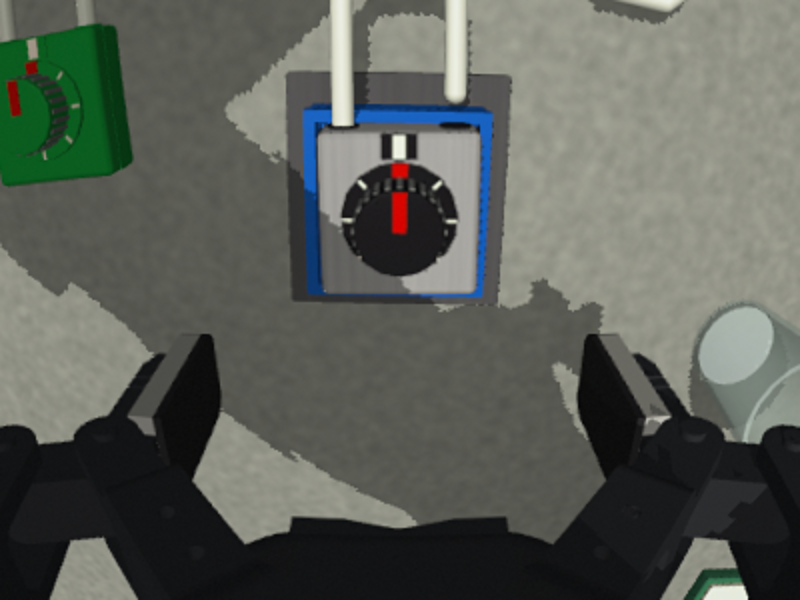

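```bash
python3 - <<'E'
from h import *
s=snapshot("wrist");K=s["K"];T=s["tool_from_camera"];zm=s["z_map"]
for u,v in [(186.5,267.5),(371.5,267.5),(180,268),(378,268)]:
    dx,dy=u-K[0,2],v-K[1,2];r=np.hypot(dx,dy);th=r/K[0,0]
    ray=np.array([np.sin(th)*dx/r,np.sin(th)*dy/r,np.cos(th)])
    w=T[:3,:3]@ray;c=T[:3,3]
    k=(np.sign(w[1])*.0426-c[1])/w[1];print(c+k*w, "depth:", (T@np.append(ray/ray[2]*zm[int(v)+2,int(u)],1))[:3])
E
```

```text
[ 0.00572911 -0.0426     -0.00953722] depth: [-0.07800045 -0.09492906  0.15012545]
[ 0.00915744  0.0426     -0.01619464] depth: [-0.07861193  0.09760393  0.15101278]
[ 0.01028823 -0.0426     -0.01892345] depth: [ 0.01015592 -0.04268847 -0.01867255]
[ 0.01347612  0.0426     -0.02508824] depth: [ 0.01074697  0.04442939 -0.01991829]
```

>>> move_arm([
  [[0.03, 0, 0.25], [0, 0, 0]],
  [[0.05, 0, 0.5], [0, 0, 0]],
  [[0.05, 0, 0.75], [0, 0, 0]],
  [[0.05, 0, 0.95], [0, 0, 0]],
  [[0.05, 0, 1], [0, 0, 0]],
  [[0.05, 0, 1], [0, 0, 0]],
])

```text
clock: 12.35
position: [0.5228, -0.1637, 0.0487]
ee_rot: [[-0.484, 0.875, -0.003], [0.875, 0.484, 0.001], [0.003, -0.002, -1.0]]
force: [0.1, 0.0, 0.6]
gripper_width: 0.0853
```

```bash
python3 - <<'E'
from h import *
o=observe();s=snapshot("wrist");cv2.imwrite("pics/w13.png",cv2.resize(s["color"][100:400,80:480],None,fx=2,fy=2))
print(o["position"],o["gripper_width"],o["force"],yaw(o))
s=snapshot("scene");cv2.imwrite("pics/s13.png",cv2.resize(s["color"][190:320,140:290],None,fx=4.5,fy=4.5))
E
```

```text
[ 0.5228246  -0.16370746  0.04873412] 0.08531337312098851 [0.13017112 0.03754978 0.56869256] 118.9584717011676
```

View pics/w13.png

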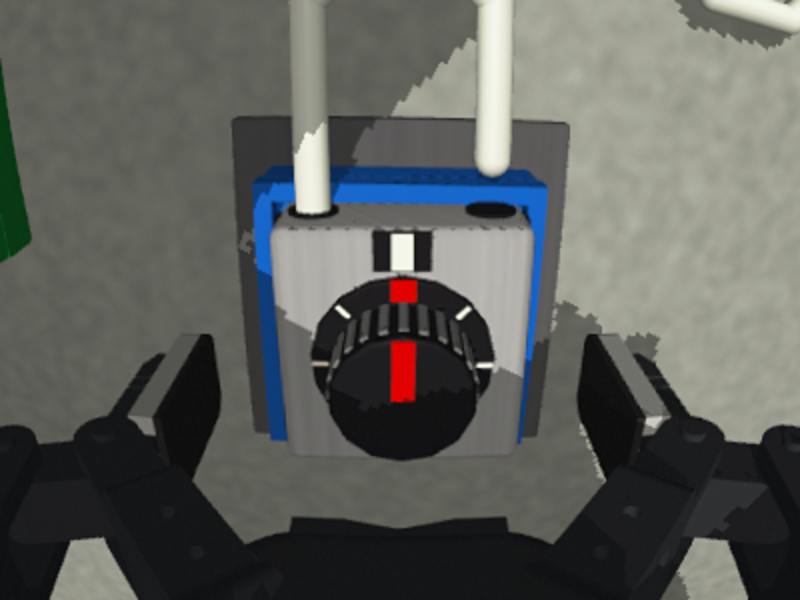

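View pics/s13.png

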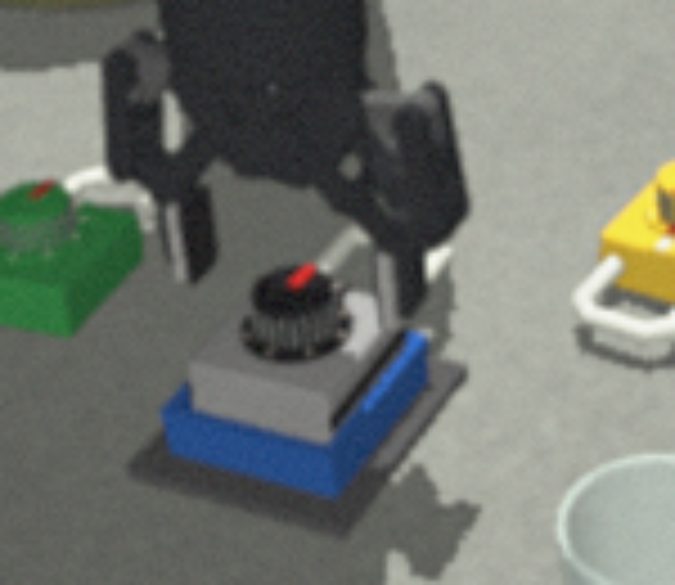

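>>> move_arm([
  [[0, 0, 0.08], [0, 0, 0]],
  [[0, 0, 0.16], [0, 0, 0]],
  [[0, 0, 0.225], [0, 0, 0]],
  [[0, 0, 0.225], [0, 0, 0]],
  [[0, 0, 0.225], [0, 0, 0]],
])

```text
clock: 12.87
position: [0.5239, -0.164, 0.0273]
ee_rot: [[-0.484, 0.875, -0.001], [0.875, 0.484, 0.0], [0.001, -0.001, -1.0]]
force: [0.5, 0.9, 0.7]
gripper_width: 0.0858
```

>>> move_arm([
  [[0, 0, 0], [0, 0, 0]],
  [[0, 0, 0], [0, 0, 0]],
  [[0, 0, 0], [0, 0, 0]],
  [[0, 0, 0], [0, 0, 0]],
  [[0, 0, 0], [0, 0, 0]],
  [[0, 0, 0], [0, 0, 0]],
], claw=1, force=70)

```text
clock: 13.37
position: [0.5245, -0.1645, 0.0286]
ee_rot: [[-0.483, 0.875, 0.0], [0.875, 0.483, -0.001], [-0.001, 0.0, -1.0]]
force: [-2.2, -0.1, 4.8]
gripper_width: 0.0622
```

```bash
python3 - <<'E'
from h import *
o=observe();s=snapshot("wrist");cv2.imwrite("pics/w14.png",cv2.resize(s["color"][100:400,80:480],None,fx=2,fy=2))
print(o["position"],o["gripper_width"],o["force"],yaw(o))
s=snapshot("scene");cv2.imwrite("pics/s14.png",cv2.resize(s["color"][190:320,140:290],None,fx=4.5,fy=4.5))
E
```

```text
[ 0.52454219 -0.16445901  0.02855737] 0.06215601408263985 [-2.20513404 -0.14747934  4.78765326] 118.90273169535598
```

View pics/w14.png

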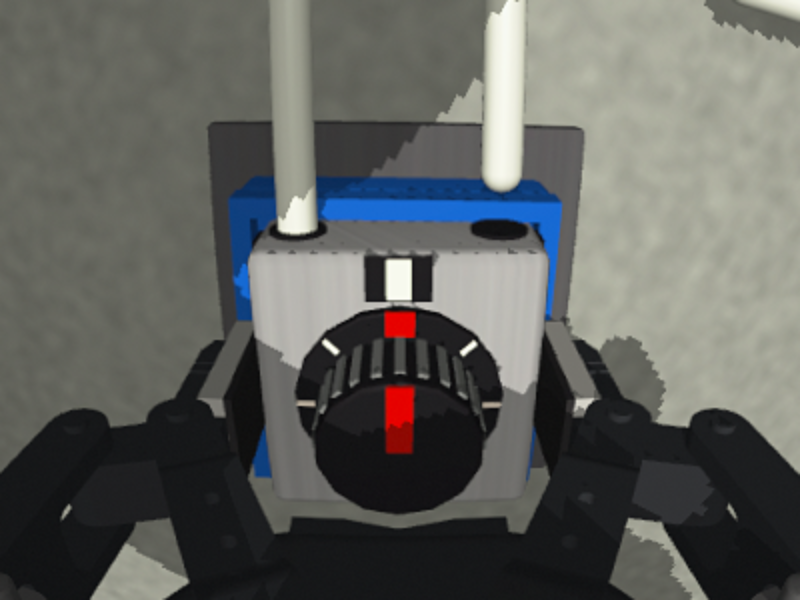

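View pics/s14.png

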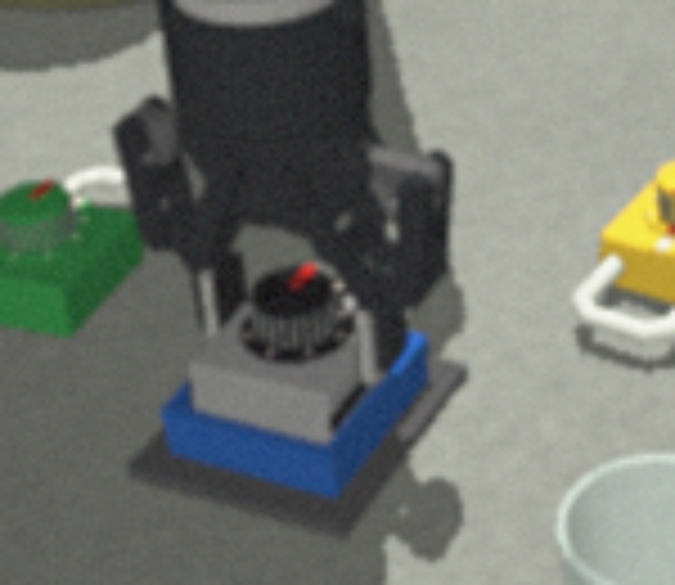

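>>> move_arm([
  [[0, 0, -0.05], [0, 0, 0]],
  [[0, 0, -0.12], [0, 0, 0]],
  [[0, 0, -0.22], [0, 0, 0]],
  [[0, 0, -0.35], [0, 0, 0]],
  [[0, 0, -0.5], [0, 0, 0]],
  [[0, 0, -0.65], [0, 0, 0]],
  [[0, 0, -0.8], [0, 0, 0]],
  [[0, 0, -0.9], [0, 0, 0]],
  [[0, 0, -0.9], [0, 0, 0]],
], force=80)

```text
clock: 14.22
position: [0.526, -0.1645, 0.1205]
ee_rot: [[-0.484, 0.875, 0.004], [0.875, 0.484, -0.001], [-0.003, 0.003, -1.0]]
force: [0.6, -0.9, -5.1]
gripper_width: 0.0619
```

>>> move_arm([
  [[0, 0, -0.12], [0, 0, 0]],
  [[0, 0, -0.27], [0, 0, 0]],
  [[0, 0, -0.42], [0, 0, 0]],
  [[0, 0, -0.57], [0, 0, 0]],
  [[0, 0, -0.72], [0, 0, 0]],
  [[0, 0, -0.85], [0, 0, 0]],
  [[0, 0, -0.9], [0, 0, 0]],
  [[0, 0, -0.9], [0, 0, 0]],
])

```text
clock: 14.88
position: [0.5249, -0.1643, 0.2085]
ee_rot: [[-0.484, 0.875, 0.001], [0.875, 0.484, -0.0], [-0.001, 0.001, -1.0]]
force: [-0.7, -0.1, -4.4]
gripper_width: 0.0618
```

```bash
python3 - <<'E'
from h import *
o=observe();s=snapshot("wrist");cv2.imwrite("pics/w15.png",s["color"])
print(o["position"],o["gripper_width"],o["force"],yaw(o))
s=snapshot("scene");cv2.imwrite("pics/s15.png",s["color"])
delta([.510+.094*.485,.1985-.094*.875,.21])
E
```

```text
[ 0.52492645 -0.16430447  0.2084508 ] 0.06182987819606516 [-0.6715085  -0.064143   -4.41407379] 118.91647034670183
delta [ 2.3003  1.6322 -0.0309] rot [-0.0002 -0.0003  0.    ] yaw 118.92
```

View pics/w15.png

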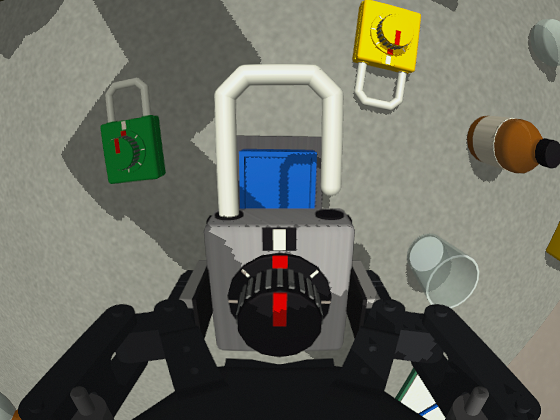

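View pics/s15.png

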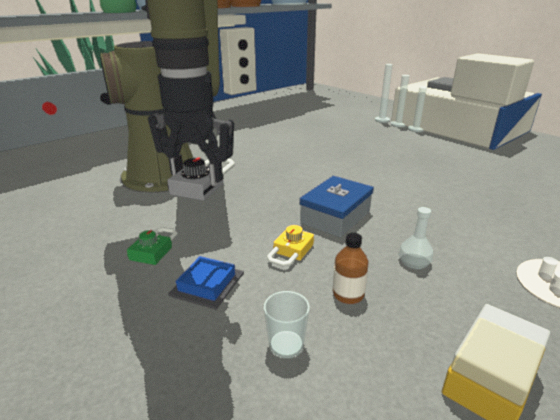

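>>> move_arm([
  [[0.1, 0.07, 0], [0, 0, 0]],
  [[0.25, 0.175, 0], [0, 0, 0]],
  [[0.42, 0.3, 0], [0, 0, 0]],
  [[0.6, 0.425, 0], [0, 0, 0]],
  [[0.77, 0.545, 0], [0, 0, 0]],
])

```text
clock: 15.4
position: [0.534, -0.0688, 0.2065]
ee_rot: [[-0.483, 0.875, -0.002], [0.875, 0.483, 0.001], [0.002, -0.001, -1.0]]
force: [0.2, 0.2, -4.5]
gripper_width: 0.062
```

>>> move_arm([
  [[0.17, 0.12, 0], [0, 0, 0]],
  [[0.34, 0.24, 0], [0, 0, 0]],
  [[0.51, 0.36, 0], [0, 0, 0]],
  [[0.68, 0.48, 0], [0, 0, 0]],
  [[0.77, 0.545, 0], [0, 0, 0]],
])

```text
clock: 15.82
position: [0.5446, 0.0259, 0.2066]
ee_rot: [[-0.485, 0.874, -0.002], [0.874, 0.485, 0.001], [0.002, -0.001, -1.0]]
force: [-0.9, -0.4, -5.0]
gripper_width: 0.0622
```

>>> move_arm([
  [[0.15, 0.105, 0], [0, 0, 0]],
  [[0.3, 0.21, 0], [0, 0, 0]],
  [[0.45, 0.32, 0], [0, 0, 0]],
  [[0.6, 0.425, 0], [0, 0, 0]],
  [[0.7, 0.5, 0], [0, 0, 0]],
  [[0.76, 0.54, 0], [0, 0, 0]],
  [[0.76, 0.54, 0], [0, 0, 0]],
  [[0.76, 0.54, 0], [0, 0, 0]],
  [[0.76, 0.54, 0], [0, 0, 0]],
])

```text
clock: 16.57
position: [0.5556, 0.1151, 0.2076]
ee_rot: [[-0.483, 0.876, -0.001], [0.876, 0.483, -0.001], [-0.0, -0.001, -1.0]]
force: [0.3, -0.7, -4.5]
gripper_width: 0.0619
```

```bash
python3 - <<'E'
from h import *
o=observe();s=snapshot("wrist");cv2.imwrite("pics/w16.png",s["color"])
print(o["position"],o["gripper_width"],o["force"],yaw(o),abs(o["joint_velocities"]).max(),o["clock"])
s=snapshot("top");cv2.imwrite("pics/t16.png",s["color"]);np.save("t.npy",s["z_map"])
s=snapshot("scene");cv2.imwrite("pics/s16.png",s["color"])
E
```

```text
[0.55564739 0.11510629 0.20759752] 0.06193131595124731 [ 0.32960755 -0.69169522 -4.5228951 ] 118.87353706458343 0.006949030701360173 16.5667
```

View pics/w16.png

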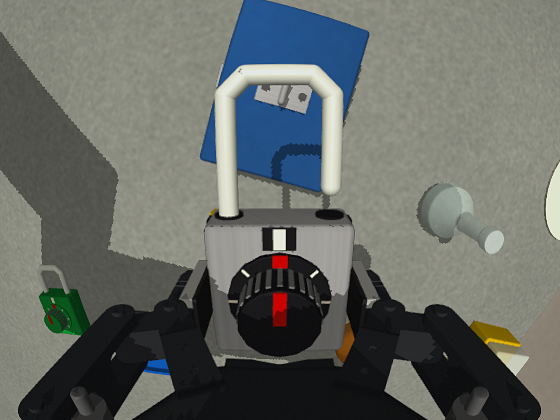

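View pics/t16.png

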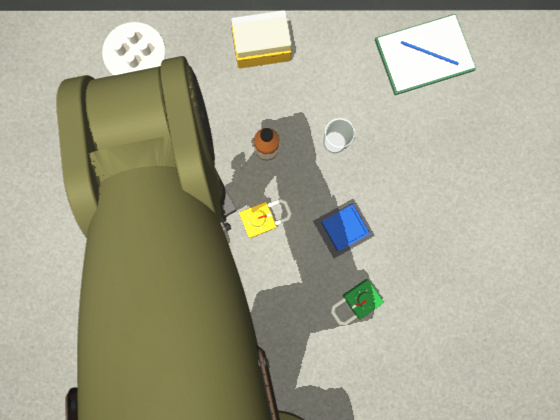

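View pics/s16.png

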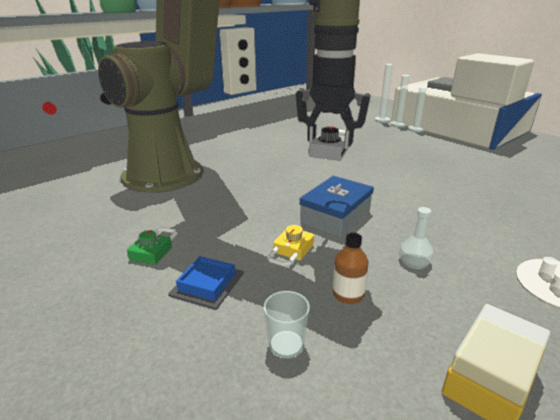

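```bash
python3 - <<'E'
from h import *
o=observe();s=snapshot("wrist")
print("bow",wworld(o,s,279,74,.214),"hasp",wworld(o,s,283,92,.085),o["gripper_width"])
z=s["z_map"];K=s["K"];M=wristcam(o,s)
for u,v in [(279,74),(279,235)]:
    dx,dy=u-K[0,2],v-K[1,2];r=np.hypot(dx,dy);th=r/K[0,0]
    ray=np.array([np.tan(th)*dx/r,np.tan(th)*dy/r,1])
    print((M@np.append(ray*z[v,u],1))[:3])
E
```

```text
bow [0.51268109 0.19579646 0.214     ] hasp [0.5154149  0.19762376 0.085     ] 0.0620210341298624
[0.51296286 0.19527833 0.21904163]
[0.54370888 0.13940658 0.22877657]
```

```bash
python3 - <<'E'
from h import *
o=observe();s=snapshot("wrist");im=s["color"]
cv2.imwrite("pics/w17.png",cv2.resize(im[50:330,190:370],None,fx=2.1,fy=2.1,interpolation=cv2.INTER_CUBIC))
ax=o["ee_rot"][:,0];p=o["position"]
g=lambda u,v,h:(wworld(o,s,u,v,.2008+h)-p)@ax
print("bow",g(279,74,.014+.003),"front top edge",g(279,226,.028),"idx",g(280,239,.028),"flange",g(280,302,.0315))
for v in range(205,245,3): 
    pass
z=s["z_map"];K=s["K"];T=s["tool_from_camera"]
for v in range(200,250,3):
    u=300;dx,dy=u-K[0,2],v-K[1,2];r=np.hypot(dx,dy);th=r/K[0,0]
    print(v,(T@np.append(np.array([np.tan(th)*dx/r,np.tan(th)*dy/r,1])*z[v,u],1))[:3].round(4))
E
```

```text
bow 0.09107229944262211 front top edge 0.03098882914995247 idx 0.025386384658120077 flange -0.0026869042608638274
200 [-0.0217  0.0247  0.2076]
203 [-0.0255  0.0249  0.2087]
206 [-0.0288  0.0249  0.2079]
209 [0.0304 0.011  0.0041]
212 [ 0.0303  0.0108 -0.0003]
215 [ 0.0302  0.0105 -0.0044]
218 [ 0.0306  0.0102 -0.0099]
221 [ 0.0304  0.01   -0.0132]
224 [ 0.0306  0.0097 -0.0175]
227 [ 0.0299  0.0096 -0.0191]
230 [ 0.0281  0.0097 -0.0179]
233 [ 0.0274  0.0096 -0.0193]
236 [ 0.026   0.0097 -0.0193]
239 [ 0.0244  0.0098 -0.0185]
242 [ 0.0232  0.0098 -0.019 ]
245 [ 0.0219  0.0098 -0.0191]
248 [ 0.0204  0.0098 -0.0187]
```

View pics/w17.png

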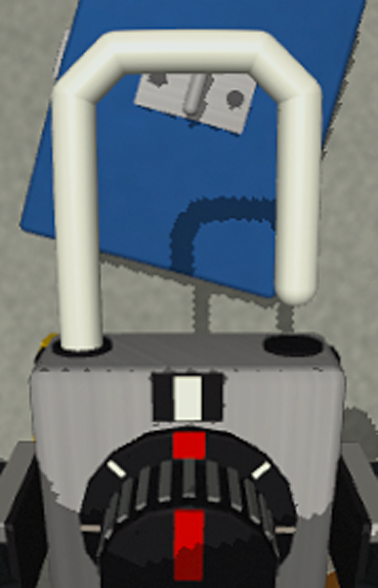

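```bash
python3 - <<'E'
from h import *
o=observe();print(o["position"],o["gripper_width"],o["clock"]);print(close_job())
E
```

```text
[0.55588115 0.11532742 0.20790262] 0.06170894097336249 16.8167
the job is handed in; nothing more can be done
None
```

I handed the job in at 16.8 s with the open lock still held in the gripper above the hasp. No verdict is reported, so this rests on my own last checks.

**What I did:** I turned the dial three notches anticlockwise until the red mark stood at the index. I then pulled the shackle about 24 mm by its bow, regripped the lock by its body, lifted it out of the holder and carried it over the box.

**Last checks:**
- **Position:** the bow stands about 3 to 5 mm sideways of the hasp. The lock's underside is at about 0.20 m and the bow at about 0.215 m, roughly 0.13 m above the hasp.
- **Hold:** the lock is level and the arm still. The 62 mm gripper reading fits the 64 mm body, since readings ran about 2 mm low.
- **Dial and bystanders:** the red mark was still at the index. The bottle, flask and beaker looked unmoved in the pictures.

**Where the figures disagreed:**
- **Opening:** the wrist camera gives an opening of about 20 mm, against the 24 mm I pulled. The lock probably slid a little in the holder first. Both figures are above the 16 mm needed.
- **Location:** the top and wrist cameras differed by 3 to 4 mm on where the lock lay, so I worked from the wrist view.

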